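Reset the length stop of a bench rib cutter

ROBOT

A 6-joint arm with a two-finger parallel gripper is mounted at the origin on the work surface. World frame = base frame: x ahead of the robot, y to its left, z up, the work surface at z = 0. Lengths are in m, angles in rad, forces in N, time in s.
With the tool pointing down it reaches from about 0.35 to 0.725 m from the base axis. Payload 4.3 kg.
Tool frame: the origin (TCP) lies at the very end of the fingers, on their centre line; the grasp point (between the pads) lies 19 mm behind it; z points along the fingers, y is the line along which they close (so a half turn about z gives the same grasp; the last joint's range is limited). The gripper opens to 85 mm and grips with 20 to 120 N. Pads are 22 mm wide; open, the fingers measure 114 mm over their backs; the gripper's body (76 mm by 85 mm) begins 54 mm behind the grasp point. The pads swing forward as they close: fully open they stand 13 mm farther back than shut.
Start: joints at [-1.307, 0.377, 0.081, 1.274, 0, 1.46], TCP at [0.21, -0.535, 0.231] pointing down, gripper open.
Joint ranges: [-2.72, 2.72], [-0.84, 1.66], [-1.02, 1.22], [-1.77, 2.12], [-1.37, 1.28], [-3.14, 3.14]. Speed limits (rad/s): [2.57, 2.57, 3.14, 3.14, 3.14, 3.14].

INTERFACE

Orientations are given as a unit quaternion [x, y, z, w].
In Python, from cell import bot, camera, hand_in gives the robot as it stands.
- The arm moves only by the shell command python3 -m inch 'ROWS' [FORCE]. ROWS is JSON, a list of rows, each a list of 7 numbers: the shift along the tool's x, y, z in cm, then the turn, a rotation vector about the tool's x, y, z in degrees, then the opening, from -1 (shut) to 1 (fully open). A call has 1 to 8 rows; each row is the pose to reach, as a shift and turn from the pose commanded when the call began, along the tool's axes at that moment; what a row does not reach only later rows make up. A row lasts 1/12 s, in which the tool goes at most 41.7 mm and 7.16 degrees, less where a joint would pass 70% of its speed; a pose out of reach is approached as far as the arm can. A call with a gripper value outside its range is refused whole. The fingers move at their own pace and stop on an object; FORCE is the grip in N (left out, the last holds). Time passes only in rows, so rows that repeat a pose let the fingers close. It gives the time, the measured TCP pose, the force and the opening at its end, in the units of the state.
- bot.read_state(): the state, without advancing time (a new reading comes with each control period).
- camera(name): name is "side" or "top" or "wrist"; returns a dict with "color" (384x512x3 uint8, red, green, blue), "depth" (384x512 float32, m along the optical axis (not along the pixel's ray), 0 where there is no reading), "fov_y" (degrees; the focal length in pixels is half the picture's height over the tangent of half this angle, whatever the lens; pixels are square), "cx", "cy" (the principal point, pixels), "xyz" and "rotation" of the camera in the world; the wrist camera has in their place "T_tool_cam" (4x4, takes a point from camera to tool coordinates, whose origin is the TCP and whose axes are the flange's). Camera axes: x right, y down, z forward; pixel columns grow to the right and rows downward; lengths in m; the calibration is good to about 2 mm. A picture is of the moment at which its call begins: read the wrist's pose just before it.
- hand_in(): hands the job in, once; it reports no verdict.
The state is a dict: "time": time; "qpos": joint angles; "joint_velocities": joint speeds; "joint_torque": joint torques, N m; "position": TCP position; "tool_rot": TCP orientation; "contact_force": force on the tool from outside, world axes, zero at the start; "torque": the same for the moment, N m; "gripper_width": finger opening in m.
Only numpy, scipy, OpenCV 4.12 (cv2) and the standard library are available. Lean on these libraries where they do the work, as an engineer would, in place of code of your own. Each camera call takes 0.05 s, during which the arm holds its last target. There are 200 camera calls.

TASK

The length stop of the bench rib cutter is pinned at its longest setting, 150 mm from the blade. Reset it to 90 mm: pull up the black knob of the stop's index plunger, slide the stop along its rail towards the blade, past one hole to the next (the second hole from the blade end of the rail), and let the knob go so that the pin drops fully home in that hole. Do not touch the blade arm, and leave the other things where they lie.

Things in the scene. Friction and masses are not known exactly. Their poses are not given: they have to be found in the camera images.
- cutter: Bench rib cutter, screwed down: stainless base 260 x 380 mm, two white boards (tops 42 mm above the bench) either side of the blade. Origin on the bench; x points away from the handle end of the blade arm (base x -150 to +110 mm), y from the blade towards the stop (base y -200 to +180 mm). The blade lies along x at y = -100 mm.
- blade_arm: Blade arm, fixed, closed down in its slot. Origin on its pivot (cutter frame x +88, y -100, z +84 mm). Blade and 16 mm thick spine run from there along the cutter's -x, top 97 mm above the bench, and end in a black turned handle 32 mm thick (top 102 mm) reaching 342 mm from the pivot. The pivot's cheeks, part of the cutter, are 100 mm high.
- hole_150 (a point): Mouth of the 150 mm hole in the flat steel index rail, at the start hidden under the stop's saddle (the 120 mm hole is half hidden by its plate). Rail: 36 mm wide, along the cutter's y at x = +50 mm, top 60 mm above the bench, from y -65 to +135 mm; four holes of 12.5 mm, 30 mm apart, at y = +80, +50, +20 and -10 mm for stop settings 150, 120, 90 and 60 mm.
- hole_90 (a point): Centre of the mouth of the 90 mm hole in the rail's top, 60 mm above the bench: second hole from the blade end, third counting from the stop's first hole. The knob's axis must finally stand over it.
- stop (a joint): Length stop sliding on the rail, in m: 0 in the 150 mm hole where it starts, growing towards the blade (the cutter's -y): 0.030, 0.060, 0.090 in the 120, 90 and 60 mm holes; ends at -0.012 and 0.102. Its aluminium saddle is 60 mm (x) by 44 mm (y), top 75 mm above the bench. Friction about 3 N with the pin out; about 1 mm of play either way with the pin in a hole.
- stop_face (a point): Middle of the blade-side face of the stop plate, a steel plate 6 mm thick and 42 mm high bolted to the saddle. It stands across the board, reaching 155 mm from the knob's axis towards the cutter's -x; its top is 86 mm above the bench and its face is 28 mm on the blade side of the knob's axis.
- plunger (a joint): Index plunger, in m: 0 pin home, growing as the knob is pulled straight up, 0.015 at its stop. The 10 mm round-ended pin goes 10 mm into the rail: clear above 0.010. Let go between holes it rests on the rail at about 0.010 and drops in when slid over a hole. Its spring pulls down with 4 N (home) to 10 N (full up). Moving the knob sideways moves the stop along.
- knob (a point): Centre of the plunger's black ribbed knob, an upright cylinder 38 mm in diameter and 30 mm high, clear all round. Pin home: this point is 109 mm and the knob's underside 94 mm above the bench. Under it a sleeve 27 mm thick at most stands on the saddle's top.
- scraper: Bone-dust scraper, white handle and steel blade, 150 x 60 x 20 mm, lying on the infeed board (the blade's far side from the stop), to be left. Origin under its middle.
- s_hook: Stainless S-shaped meat hook 120 x 50 x 8 mm lying on the outfeed board behind the stop plate, to be left. Origin under its middle.
- mallet: Aluminium meat mallet 243 mm long, lying on the bench on the stop's side of the cutter, head 55 mm high, to be left. Origin under its shaft.
- steel_rod: Honing steel 350 mm long with a black handle, lying on the bench, 28 mm high, to be left. Origin under the guard.
- spray: White sanitiser spray bottle 76 mm thick and 240 mm tall, standing, to be left. Origin under its middle.
- pan: Stainless open pan 176 x 162 x 100 mm, to be left. Origin under its middle.
- trays: Stack of white packing trays 205 x 140 x 42 mm, to be left. Origin under its middle.
- tissue_box: Blue tissue box 120 x 230 x 75 mm, to be left. Origin under its middle.

How it is judged:
By the outcome, as a careful person would: the job done as asked, in the order asked, and still so for the second after the job is handed in, with the robot touching nothing.
It also fails if it takes over 37 s, if anything falls off the work surface, if the arm or the gripper's body presses on something with over 40 N, if the wrist force passes 120 N, or if a joint passes its speed limit or range.

## Working session

There is one attempt and no reset: what is moved stays moved. The work goes in short steps, Python scripts to look and compute and a shell command to move; the robot and the scene stay as the last step left them, time stands still between calls to the robot, and variables do not carry over. Pictures are saved under pics/ and viewed, on a budget of 10 in all, crops included, one or two more only if the job needs it, and the job is handed in when it is done.

```bash
mkdir -p pics; ls
cat > h.py <<'E'
import numpy as np, cv2
from scipy.spatial.transform import Rotation as R
from cell import bot, camera, hand_in
def cloud(name):
    s=bot.read_state(); c=camera(name); d=c["depth"]; h,w=d.shape
    f=h/2/np.tan(np.radians(c["fov_y"])/2)
    v,u=np.mgrid[:h,:w]
    P=np.stack([(u-c["cx"])/f*d,(v-c["cy"])/f*d,d],-1)
    if "T_tool_cam" in c:
        T=np.array(c["T_tool_cam"]); P=P@T[:3,:3].T+T[:3,3]
        P=P@R.from_quat(s["tool_rot"]).as_matrix().T+np.array(s["position"])
    else:
        P=P@np.array(c["rotation"]).reshape(3,3).T+np.array(c["xyz"])
    P[d==0]=np.nan
    return c["color"],P,s
E
python3 - <<'E'
from h import *
for n in("top","side"):
    c,P,s=cloud(n); cv2.imwrite(f"pics/{n}0.png",c[...,::-1]); np.save(n+".npy",P); np.save(n+"c.npy",c)
    print(n,np.nanmin(P,(0,1)),np.nanmax(P,(0,1)))
print(s)
E
```

```text
picsTraceback (most recent call last):
  File "<stdin>", line 3, in <module>
  File "h.py", line 13, in cloud
    P=P@np.array(c["rotation"]).reshape(3,3).T+np.array(c["xyz"])
        ~~~~~~~~~~~~~~~~~~~~~~~~~~~~~~~^^^^^
ValueError: cannot reshape array of size 4 into shape (3,3)
```

```bash
sed -i 's/np.array(c\["rotation"\]).reshape(3,3)/R.from_quat(c["rotation"]).as_matrix()/' h.py
python3 - <<'E'
from h import *
for n in("top","side"):
    c,P,s=cloud(n); cv2.imwrite(f"pics/{n}0.png",c[...,::-1]); np.save(n+".npy",P); np.save(n+"c.npy",c)
    print(n,np.nanmin(P,(0,1)),np.nanmax(P,(0,1)))
print(s)
E
```

```text
top [-0.52731825 -1.64619515 -0.78597603] [1.71827714 1.82179447 0.77993698]
side [-1.0436107  -2.15367675 -0.76516457] [1.72310605 0.84263359 0.76308603]
{'time': 0.1, 'qpos': array([-1.30727166e+00,  3.78026754e-01,  7.97754101e-02,  1.27437011e+00,
        5.71646998e-06,  1.46047623e+00]), 'joint_velocities': array([ 0.00010208, -0.00042327,  0.00269246,  0.0001272 ,  0.00104148,
       -0.00114575]), 'joint_torque': array([ 1.19004198e-03, -4.64692748e+01,  2.70582944e+01,  1.20347663e-02,
       -1.78228197e-04, -4.69593559e-06]), 'position': array([ 0.2098359 , -0.53473351,  0.23043946]), 'tool_rot': array([ 9.82580410e-01,  1.85835693e-01, -6.69862428e-05, -9.10105985e-04]), 'contact_force': array([-0.27504855, -0.53151351, -0.12724366]), 'torque': array([-0.01095814, -0.0170132 ,  0.04164798]), 'gripper_width': 0.08517409296856018}
```

View pics/top0.png

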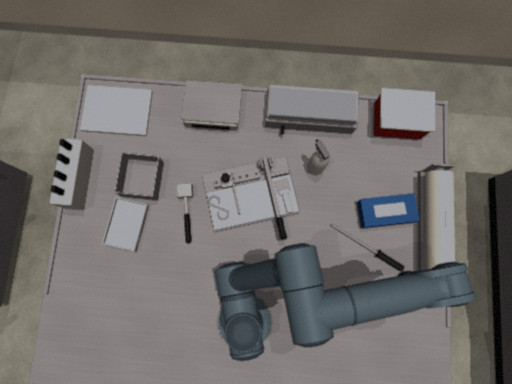

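View pics/side0.png

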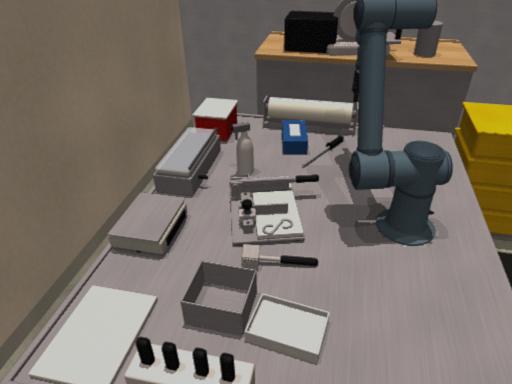

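The top view shows the knob as a black disc near (225,178), with the rail running right from it towards the blade arm (about x=270). In the side view the knob is at (247,205) and the plate runs towards the handle side.

Run:
```python
from h import *
np.set_printoptions(precision=4,suppress=True)
for n,(u0,v0) in(("top",(225,178)),("side",(247,205))):
    P=np.load(n+".npy"); c=np.load(n+"c.npy").astype(int)
    m=np.zeros(c.shape[:2],bool); m[v0-12:v0+13,u0-12:u0+13]=1
    m&=(c.max(-1)<60); Q=P[m]; 
    print(n,m.sum(),np.argwhere(m).mean(0)[::-1],np.nanmedian(Q,0)); 
    t=Q[Q[:,2]>0.115]; print(len(t),t.mean(0) if len(t) else '',np.nanmin(Q,0),np.nanmax(Q,0))
P=np.load("top.npy"); c=np.load("topc.npy")
# boards / base corners: region height 0.035..0.05
m=(abs(P[...,2]-0.042)<0.006)&(P[...,0]>0.2)&(P[...,0]<0.8)&(abs(P[...,1]+0.0)<0.4)
m=m.astype(np.uint8); k,l,st,ce=cv2.connectedComponentsWithStats(m)
for i in range(1,k):
    if st[i,4]>150:
        q=P[l==i][:,:2].astype(np.float32); print(st[i],cv2.minAreaRect(q))
# rail
z=(abs(P[...,2]-0.060)<0.004)&(c.min(-1)>0)
for v in range(160,215,1):pass
print(P[178,225],P[178,240],P[172,260],P[180,250])
big=cv2.resize(c[140:240,180:320,::-1],None,fx=5,fy=5,interpolation=cv2.INTER_CUBIC); cv2.imwrite("pics/topc.png",big)
```

```text
top 55 [224.9273 177.5091] [0.5734 0.124  0.1225]
52 [0.5746 0.1241 0.1229] [0.5606 0.108  0.1132] [0.5903 0.1404 0.1306]
side 113 [246.5841 206.0354] [0.5769 0.1361 0.1147]
55 [0.5782 0.1347 0.1224] [0.5615 0.1142 0.0753] [0.5943 0.15   0.1294]
[272 173  27  42 449] ((0.5438660979270935, -0.13075454533100128), (0.171563059091568, 0.08156146109104156), 17.382558822631836)
[ 207  180   69   50 1893] ((0.48346787691116333, 0.053161412477493286), (0.16538508236408234, 0.2688390910625458), 17.424882888793945)
[0.5723 0.1236 0.1253] [0.6008 0.0668 0.024 ] [ 0.6336 -0.0184  0.0286] [0.596  0.0225 0.0212]
```

View pics/topc.png

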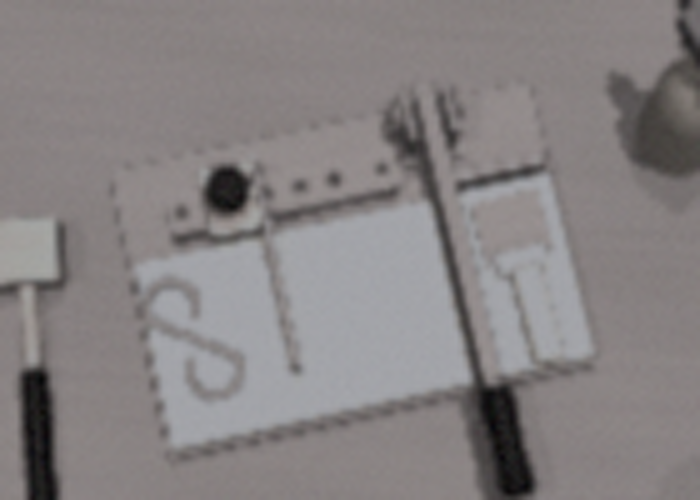

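The crop shows the knob disc at (228,188) on the saddle, with the 90 hole at (300,186) and the 60 hole at (335,179); the half-hidden 120 hole is at (265,190). The cutter's yaw is about 17.4°. I'll close the fingers along the cutter's x, which needs about an 86° turn.

```bash
cat > to.py <<'E'
# shift in tool axes (cm) and turn (deg) from present pose to target x y z, tool y at yaw
import sys
from h import *
np.set_printoptions(precision=3,suppress=True)
def go(x,y,z,yaw):
    s=bot.read_state(); M=R.from_quat(s["tool_rot"])
    a=np.radians(yaw); Y=np.array([np.cos(a),np.sin(a),0]); Z=np.array([0,0,-1.]); 
    T=R.from_matrix(np.stack([np.cross(Y,Z),Y,Z],1))
    print("t",s["time"],"pos",s["position"],"F",s["contact_force"],"w",s["gripper_width"],"shift_cm",M.inv().apply(np.array([x,y,z])-s["position"])*100,"turn",(M.inv()*T).as_rotvec(degrees=True))
if len(sys.argv)>4: go(*map(float,sys.argv[1:5]))
E
python3 -m inch '[[2.4,-2,0,0,0,-3.6,1],[4.9,-4,0,0,0,-7.2,1],[7.3,-6.1,0,0,0,-10.8,1],[9.8,-8.1,0,0,0,-14.4,1],[12.2,-10.1,0,0,0,-18,1],[14.6,-12.2,0,0,0,-21.6,1],[17.1,-14.2,0,0,0,-25.2,1],[19.5,-16.2,0,0,0,-29,1]]'
python3 to.py 0.576 0.129 0.231 17.4
python3 -c "
import numpy as np
P=np.load('top.npy')
for u,v in [(319,158),(322,148)]: print(P[v,u])"
```

```text
time: 0.82
position: [0.3327, -0.3116, 0.2311]
tool_rot: [0.904, 0.427, 0.0, -0.0]
contact_force: [0.0, -0.3, 0.5]
gripper_width: 0.0853
t 0.8167 pos [ 0.333 -0.312  0.231] F [ 0.027 -0.325  0.492] w 0.08527437018723986 shift_cm [49.49  -9.183  0.022] turn [ -0.01   -0.017 -56.817]
[ 0.66988894 -0.24962131  0.18760143]
[ 0.69623038 -0.25208017  0.23770111]
```

```bash
python3 -m inch '[[3,-0.6,0,0,0,-3.6,1],[6,-1.2,0,0,0,-7.2,1],[9,-1.7,0,0,0,-10.8,1],[12,-2.3,0,0,0,-14.4,1],[15,-2.8,0,0,0,-18,1],[18,-3.4,0,0,0,-21.6,1],[21.5,-4,0,0,0,-25.2,1],[25,-4.6,0,0,0,-28.5,1]]'
python3 to.py 0.576 0.129 0.231 17.4
```

```text
time: 1.48
position: [0.4564, -0.0898, 0.2312]
tool_rot: [0.771, 0.636, -0.0, -0.0]
contact_force: [0.4, -0.9, 0.5]
gripper_width: 0.0853
t 1.4833 pos [ 0.456 -0.09   0.231] F [ 0.365 -0.947  0.515] w 0.08526931904580479 shift_cm [23.752  7.586  0.012] turn [ -0.015   0.004 -28.34 ]
```

```bash
python3 -m inch '[[3,1,0,0,0,-3.6,1],[6,2,0,0,0,-7.2,1],[9,2.9,0,0,0,-10.8,1],[12,3.8,0,0,0,-14.4,1],[15,4.8,0,0,0,-18,1],[18,5.8,0,0,0,-21.6,1],[21,6.7,0,0,0,-25,1],[23.7,7.6,0,0,0,-28.3,1]]'
python3 - <<'E'
from to import *
c,P,s=cloud("wrist"); np.save("w.npy",P); np.save("wc.npy",c); cv2.imwrite("pics/w1.png",c[...,::-1])
print(s["time"],s["position"])
for lo,hi,nm in((.115,.135,"knob"),(.036,.048,"board"),(.056,.064,"rail"),(.07,.08,"saddle")):
    m=((P[...,2]>lo)&(P[...,2]<hi)).astype(np.uint8)
    k,l,st,ce=cv2.connectedComponentsWithStats(m)
    for i in range(1,k):
        if st[i,4]>400:
            q=P[l==i]; print(nm,st[i],np.median(q,0),cv2.minAreaRect(q[:,:2].astype(np.float32)))
E
```

```text
time: 2.15
position: [0.5766, 0.1285, 0.2308]
tool_rot: [0.592, 0.806, -0.0, -0.0]
contact_force: [0.6, -0.1, 0.7]
gripper_width: 0.0856
2.15 [0.577 0.129 0.231]
knob [ 233  166   44   43 1367] [0.578 0.127 0.126] ((0.5785729289054871, 0.12501497566699982), (0.038823530077934265, 0.038612715899944305), 61.6384162902832)
board [ 431   81   81  167 1308] [0.818 0.211 0.042] ((0.8189150094985962, 0.19969913363456726), (0.01292369607836008, 0.20454397797584534), 3.7247722148895264)
board [   76    84   185   218 23149] [0.483 0.081 0.045] ((0.502553403377533, 0.05638682842254639), (0.20387901365756989, 0.2741946578025818), 17.417551040649414)
rail [ 223    0   59   24 1119] [0.531 0.278 0.059] ((0.5286682844161987, 0.2765137851238251), (0.056033164262771606, 0.020164765417575836), 17.268198013305664)
rail [ 441  109   71  146 1519] [0.82  0.196 0.061] ((0.821491539478302, 0.18485471606254578), (0.013583012856543064, 0.17375768721103668), 2.109659433364868)
rail [238 122  34  33 947] [0.568 0.161 0.063] ((0.5676626563072205, 0.16127051413059235), (0.035312384366989136, 0.0335649810731411), 16.257600784301758)
rail [ 238  205   32   82 2156] [0.605 0.039 0.063] ((0.6057600975036621, 0.03726616129279137), (0.03597067669034004, 0.10884863883256912), 17.38288688659668)
rail [151 304 111   6 468] [ 0.575 -0.062  0.06 ] ((0.5734908580780029, -0.06303872913122177), (0.1415098011493683, 0.002894392004236579), 17.042160034179688)
saddle [ 111  155  172   43 1541] [0.561 0.13  0.077] ((0.5192991495132446, 0.10621937364339828), (0.18421950936317444, 0.045034606009721756), 17.229305267333984)
saddle [453 154  59 102 548] [0.833 0.168 0.071] ((0.8333056569099426, 0.16638655960559845), (0.12301836162805557, 0.011783319525420666), 89.85796356201172)
```

View pics/w1.png

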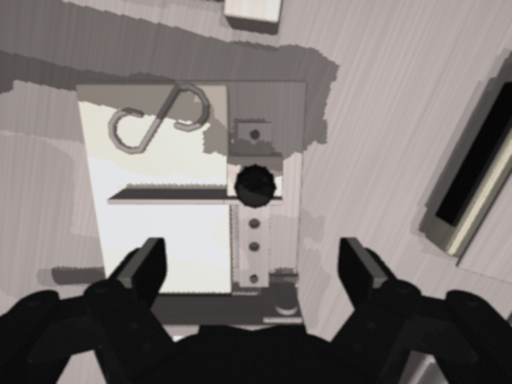

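The wrist view shows the knob at (255,186), centred between the open fingers' plane. The 90 hole is at (254,224) and the 60 hole at (254,246). From depth, the knob is at (0.5785, 0.1255), consistent with the rail's centre line, and the yaw is 17.35°. Descending.

```bash
python3 -m inch '[[0.3,0.1,2,0,0,0,1],[0.3,0.1,4,0,0,0,1],[0.3,0.1,6,0,0,0,1],[0.3,0.1,8,0,0,0,1],[0.3,0.1,10,0,0,0,1],[0.3,0.1,12,0,0,0,1],[0.3,0.1,13.2,0,0,0,1],[0.3,0.1,13.8,0,0,0,1]]' 40
python3 - <<'E'
from to import *
go(.5785,.1255,.092,17.35)
P=np.load("w.npy")
for u,v in((254,224),(254,246)): print(np.nanmedian(P[v-6:v+7,u-6:u+7].reshape(-1,3),0))
c,P,s=cloud("wrist"); cv2.imwrite("pics/w2.png",c[...,::-1])
E
```

```text
time: 2.87
position: [0.5744, 0.1294, 0.0907]
tool_rot: [0.593, 0.805, -0.002, -0.002]
contact_force: [-0.4, 0.3, -0.4]
gripper_width: 0.0855
t 2.8667 pos [0.574 0.129 0.091] F [-0.363  0.311 -0.429] w 0.08552978895641654 shift_cm [-0.492  0.276 -0.132] turn [-0.252 -0.04  -0.155]
[0.599 0.062 0.061]
[0.608 0.034 0.062]
```

View pics/w2.png

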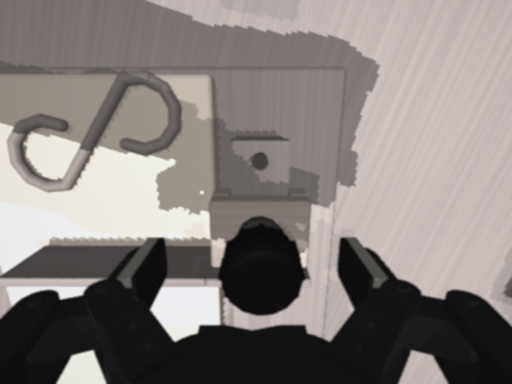

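```bash
python3 -m inch '[[-0.25,0.14,0,0,0,0,1],[-0.5,0.28,0,0,0,0,1],[-0.5,0.28,0,0,0,0,1]]'
python3 - <<'E'
from to import *
go(.5785,.1255,.092,17.35)
P=np.load("w.npy"); g=np.load("wc.npy").max(-1).astype(float)
for r in range(140,290,2): pass
print(g[140:290:2,254].astype(int))
for u,v,n in((254,134,7),(254,224,8),(254,246,8)):
    w=np.zeros_like(g); a=g[v-n:v+n+1,u-n:u+n+1]; w[v-n:v+n+1,u-n:u+n+1]=a<(np.median(a)-25)
    i=np.argwhere(w>0); print(i.mean(0),len(i),P[w>0].mean(0))
Q=P.reshape(-1,3); Q=Q[(Q[:,2]>.118)&(Q[:,2]<.14)&(abs(Q[:,0]-.578)<.04)]
print(len(Q),Q.mean(0),np.percentile(Q[:,2],[5,50,95]))
T=Q[Q[:,2]>.1235]; print(cv2.minEnclosingCircle(T[:,:2].astype(np.float32)))
c,P,s=cloud("wrist"); Q=P.reshape(-1,3); T=Q[(Q[:,2]>.1215)&(Q[:,2]<.13)&(abs(Q[:,0]-.578)<.03)&(abs(Q[:,1]-.125)<.035)]
print(len(T),cv2.minEnclosingCircle(T[:,:2].astype(np.float32)),np.median(T,0))
E
```

```text
time: 3.17
position: [0.5822, 0.1255, 0.0946]
tool_rot: [0.594, 0.805, 0.001, 0.001]
contact_force: [0.1, 0.4, 1.0]
gripper_width: 0.0855
t 3.1667 pos [0.582 0.125 0.095] F [0.146 0.352 0.98 ] w 0.08546681766070584 shift_cm [ 0.113 -0.351  0.259] turn [ 0.154  0.052 -0.168]
[115 126 110  98  98  96  97  88  97 116 118 114  62  12  13  14  16  15
  16  17  16  16  17  16  14  17  26  41  42  43  41  41  37  31 131 201
 202 201 199 143  84  84  73  65 123 178 182 182 181 180 176 115  81  76
  63  86 159 177 177 177 177 176 176 176 175 175 174 116  57  86  87 100
 162 142  82]
[134.219 254.328] 64 [0.566 0.166 0.066]
[223.324 253.886] 105 [0.599 0.061 0.046]
[246.515 253.856] 97 [0.608 0.031 0.047]
1338 [0.578 0.127 0.126] [0.121 0.126 0.127]
((0.5784726738929749, 0.12531700730323792), 0.0184161439538002)
4666 ((0.5780743360519409, 0.12605176866054535), 0.01945379748940468) [0.578 0.128 0.126]
```

```bash
python3 to.py .5782 .1257 .092 17.35
```

```text
t 3.2167 pos [0.582 0.126 0.095] F [ 0.035  0.473 -0.347] w 0.08526304392085379 shift_cm [ 0.118 -0.359  0.256] turn [ 0.147  0.035 -0.166]
```

```bash
python3 -m inch '[[0.1,-0.35,0.2,0,0,0,1],[0.1,-0.35,0.2,0,0,0,1],[0.1,-0.35,0.2,0,0,0,1],[0.1,-0.35,0.2,0,0,0,1]]'; python3 to.py .5782 .1257 .092 17.35
```

```text
time: 3.55
position: [0.5768, 0.1258, 0.0914]
tool_rot: [0.593, 0.805, 0.0, 0.0]
contact_force: [0.7, 0.1, -0.0]
gripper_width: 0.0852
t 3.55 pos [0.577 0.126 0.091] F [ 0.687  0.072 -0.024] w 0.0852288401416535 shift_cm [-0.052  0.127 -0.058] turn [ 0.006  0.007 -0.128]
```

```bash
python3 -m inch '[[0,0.1,0,0,0,0,0.3],[0,0.1,0,0,0,0,-0.1],[0,0.1,0,0,0,0,-0.3],[0,0.1,0,0,0,0,-0.5],[0,0.1,0,0,0,0,-0.5],[0,0.1,0,0,0,0,-0.5],[0,0.1,0,0,0,0,-0.5],[0,0.1,0,0,0,0,-0.5]]' 40; python3 to.py .5782 .1257 .092 17.35
```

```text
time: 4.22
position: [0.5798, 0.1266, 0.0921]
tool_rot: [0.593, 0.805, 0.002, 0.001]
contact_force: [4.8, 2.7, 0.3]
gripper_width: 0.0372
t 4.2167 pos [0.58  0.127 0.092] F [4.777 2.675 0.299] w 0.03720708028177088 shift_cm [-0.04  -0.178  0.005] turn [ 0.218  0.005 -0.12 ]
```

```bash
python3 -m inch '[[0,-0.1,0,0,0,0,-0.5],[0,-0.1,-0.3,0,0,0,-0.5],[0,-0.1,-0.6,0,0,0,-0.5],[0,-0.1,-0.9,0,0,0,-0.5],[0,-0.1,-1.3,0,0,0,-0.5],[0,-0.1,-1.3,0,0,0,-0.5],[0,-0.1,-1.3,0,0,0,-0.5],[0,-0.1,-1.3,0,0,0,-0.5]]'
python3 - <<'E'
from to import *
go(.5782,.1257,.105,17.35)
c,P,s=cloud("side"); cv2.imwrite("pics/s2.png",cv2.resize(c[150:250,190:320,::-1],None,fx=5,fy=5,interpolation=cv2.INTER_CUBIC))
E
```

```text
time: 4.88
position: [0.5797, 0.1266, 0.1039]
tool_rot: [0.593, 0.805, 0.002, 0.001]
contact_force: [9.3, 4.2, -9.2]
gripper_width: 0.0371
t 4.8833 pos [0.58  0.127 0.104] F [ 9.314  4.198 -9.166] w 0.03713066448764937 shift_cm [-0.043 -0.167 -0.106] turn [ 0.278 -0.016 -0.118]
```

View pics/s2.png

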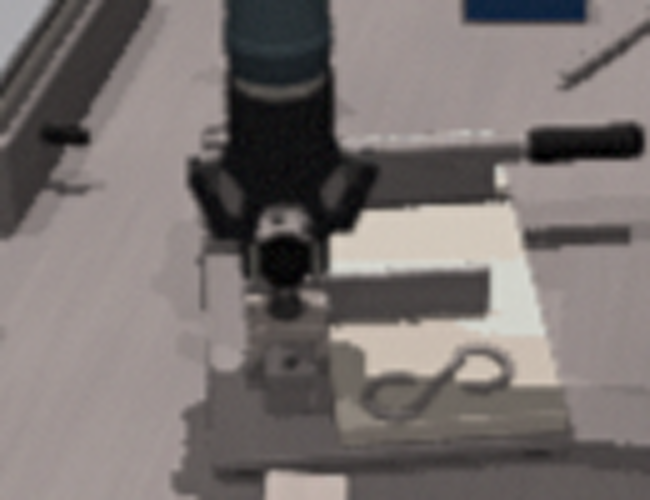

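The side crop shows the knob held between the fingers and raised clear of its sleeve. The spring load of 9.2 N corresponds to about 13 mm of lift. Now I'll relieve the side load and slide.

```bash
python3 -m inch '[[0,0.2,0,0,0,0,-0.5],[-0.6,0.2,0,0,0,0,-0.5],[-1.3,0.2,0,0,0,0,-0.5],[-2,0.2,0,0,0,0,-0.5],[-2.7,0.2,0,0,0,0,-0.5],[-3.4,0.2,0,0,0,0,-0.5],[-3.7,0.2,0,0,0,0,-0.5],[-3.7,0.2,0,0,0,0,-0.5]]'; python3 to.py .5976 .0693 .105 17.35
```

```text
time: 5.6
position: [0.5907, 0.0911, 0.103]
tool_rot: [0.593, 0.805, 0.001, -0.0]
contact_force: [7.2, 1.7, -9.2]
gripper_width: 0.0369
t 5.6 pos [0.591 0.091 0.103] F [ 7.165  1.718 -9.161] w 0.0369442399538276 shift_cm [-2.288  0.014 -0.202] turn [ 0.054 -0.053 -0.149]
```

```bash
python3 -m inch '[[-0.4,0.1,0,0,0,0,-0.5],[-0.9,0.1,0,0,0,0,-0.5],[-1.4,0.1,0,0,0,0,-0.5],[-1.9,0.1,0,0,0,0,-0.5],[-2.2,0.1,0,0,0,0,-0.5],[-2.3,0.1,0,0,0,0,-0.5],[-2.3,0.1,0,0,0,0,-0.5],[-2.3,0.1,0,0,0,0,-0.5]]'
python3 - <<'E'
from to import *
go(.5976,.0693,.105,17.35)
E
```

```text
time: 6.27
position: [0.5973, 0.07, 0.1026]
tool_rot: [0.593, 0.805, 0.0, -0.001]
contact_force: [5.7, 2.4, -9.0]
gripper_width: 0.0368
t 6.2667 pos [0.597 0.07  0.103] F [ 5.737  2.421 -9.029] w 0.03684402618104854 shift_cm [-0.073  0.01  -0.241] turn [-0.056 -0.099 -0.114]
```

```bash
python3 -m inch '[[-0.1,0,0,0,0,0,-0.5],[-0.1,0,0,0,0,0,-0.5],[-0.1,0,0.2,0,0,0,-0.5],[-0.1,0,0.4,0,0,0,-0.5],[-0.1,0,0.6,0,0,0,-0.5],[-0.1,0,0.8,0,0,0,-0.5],[-0.1,0,0.8,0,0,0,-0.5],[-0.1,0,0.8,0,0,0,-0.5]]'
python3 - <<'E'
from to import *
go(.5976,.0693,.092,17.35)
E
```

```text
time: 6.93
position: [0.5975, 0.0694, 0.0949]
tool_rot: [0.593, 0.805, 0.0, -0.001]
contact_force: [3.6, 2.4, -6.3]
gripper_width: 0.0372
t 6.9333 pos [0.597 0.069 0.095] F [ 3.582  2.354 -6.315] w 0.03716500771754432 shift_cm [-0.012  0.012  0.29 ] turn [-0.045 -0.128 -0.098]
```

The pull of 6.3 N implies the plunger is at about 6 mm, below rail level, so the pin is already entering the hole. Lowering the rest of the way and releasing.

```bash
python3 -m inch '[[0,0,0.2,0,0,0,-0.5],[0,0,0.3,0,0,0,-0.5],[0,0,0.3,0,0,0,0],[0,0,0.3,0,0,0,0.5],[0,0,0.3,0,0,0,1],[0,0,0.3,0,0,0,1],[0,0,0.3,0,0,0,1],[0,0,0.3,0,0,0,1]]'; python3 to.py .5976 .0693 .231 17.35
python3 -m inch '[[0,0,0,0,0,0,1],[0,0,-0.5,0,0,0,1],[0,0,-2,0,0,0,1],[0,0,-4,0,0,0,1],[0,0,-7,0,0,0,1],[0,0,-10,0,0,0,1],[0,0,-13,0,0,0,1],[0,0,-14,0,0,0,1]]'
python3 -m inch '[[3,0,-2,0,0,0,1],[6,0,-2,0,0,0,1],[6,0,-2,0,0,0,1],[6,0,-2,0,0,0,1],[6,0,-2,0,0,0,1]]'
python3 - <<'E'
from to import *
go(.5976,.0693,.231,17.35)
c,P,s=cloud("wrist"); cv2.imwrite("pics/w3.png",c[...,::-1])
Q=P.reshape(-1,3); Q=Q[(Q[:,2]>.115)&(Q[:,2]<.145)&(np.hypot(Q[:,0]-.597,Q[:,1]-.068)<.03)]
print(len(Q),np.median(Q,0)); T=Q[Q[:,2]>np.median(Q[:,2])-.003]; print(cv2.minEnclosingCircle(T[:,:2].astype(np.float32)))
for lo,hi in((.055,.068),):
    m=((P[...,2]>lo)&(P[...,2]<hi)).astype(np.uint8); k,l,st,ce=cv2.connectedComponentsWithStats(m)
    for i in range(1,k):
        if st[i,4]>300: q=P[l==i]; print(st[i],cv2.minAreaRect(q[:,:2].astype(np.float32)))
c,P,s=cloud("side"); cv2.imwrite("pics/s3.png",cv2.resize(c[150:250,190:320,::-1],None,fx=5,fy=5,interpolation=cv2.INTER_CUBIC))
E
```

```text
time: 7.6
position: [0.5978, 0.0682, 0.0935]
tool_rot: [0.593, 0.805, -0.0, 0.0]
contact_force: [-0.1, 0.3, -0.4]
gripper_width: 0.0852
t 7.6 pos [0.598 0.068 0.093] F [-0.062  0.341 -0.445] w 0.08518413451719177 shift_cm [  0.107   0.014 -13.751] turn [-0.001  0.021 -0.144]
time: 8.27
position: [0.5999, 0.0684, 0.2388]
tool_rot: [0.593, 0.805, 0.002, 0.003]
contact_force: [0.6, -0.3, 0.5]
gripper_width: 0.0851
time: 8.68
position: [0.5798, 0.1255, 0.2527]
tool_rot: [0.593, 0.805, -0.001, -0.0]
contact_force: [-2.1, -0.3, -0.3]
gripper_width: 0.0854
t 8.6833 pos [0.58  0.125 0.253] F [-2.088 -0.315 -0.258] w 0.08543274620277057 shift_cm [-5.889  0.035  2.168] turn [-0.062  0.028 -0.114]
1044 [0.595 0.071 0.126]
((0.5961081981658936, 0.06792060285806656), 0.018603362143039703)
[ 223    0   55   25 1136] ((0.5287555456161499, 0.2780270278453827), (0.05620208755135536, 0.02278338186442852), 17.660175323486328)
[ 429   77   83  167 2536] ((0.82346510887146, 0.20032009482383728), (0.014687773771584034, 0.2032185196876526), 0.23029427230358124)
[ 237  118   32   81 2310] ((0.5762998461723328, 0.13217608630657196), (0.0360746756196022, 0.09387201815843582), 17.09815216064453)
[128 227 100   5 432] ((0.5142567157745361, 0.01906861737370491), (0.12326106429100037, 0.0044897678308188915), 15.526570320129395)
[238 245  28  29 678] ((0.6147969961166382, 0.006261078640818596), (0.035341981798410416, 0.04180418327450752), 17.31435775756836)
[156 291 104   8 620] ((0.5745336413383484, -0.06283615529537201), (0.13801605999469757, 0.0026967728044837713), 17.28695297241211)
[158 320  31  18 403] ((0.5417224764823914, -0.1338358074426651), (0.04058181867003441, 0.03257279098033905), 15.681235313415527)
```

View pics/w3.png

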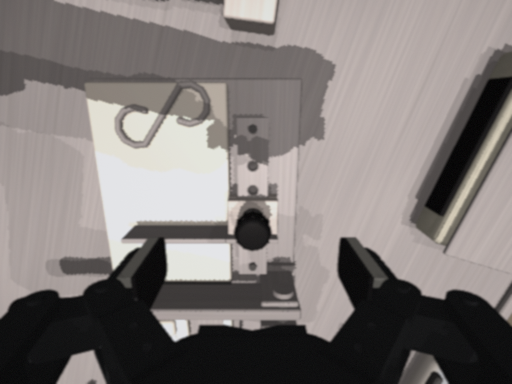

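View pics/s3.png

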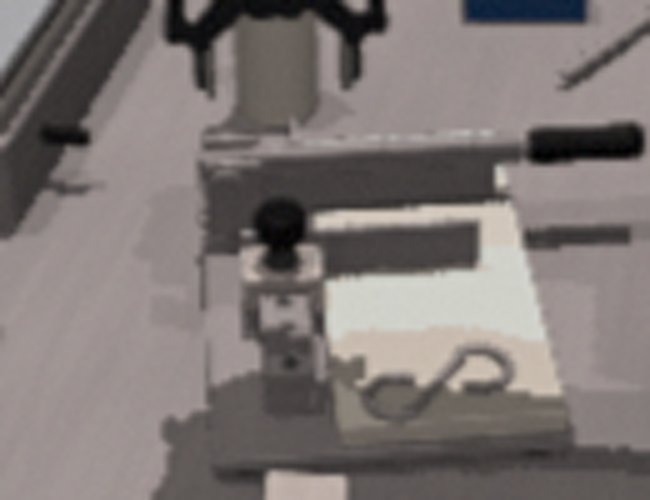

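The views show two empty holes, 150 and 120, behind the saddle at (252,166) and (252,190). The knob top is at 0.126 m, the same reading as when the pin was home at the start. The knob moved 60.5 mm along the rail, and the hook and the handle are unmoved.

```bash
python3 -c "
from cell import hand_in
print(hand_in())"
```

```text
the job is handed in; nothing more can be done
None
```

The stop is reset from 150 mm to 90 mm and the job is handed in, at about 9 s on the robot's clock. I gripped the knob and pulled it up about 13 mm. I then slid the stop past the 120 mm hole, lowered the pin into the 90 mm hole, and let go and backed off.

**Last checks:**
- **Position:** the knob moved 60.5 mm along the rail, against the 60 mm needed. Two empty holes are visible behind the saddle.
- **Pin home:** the knob's top measures 0.126 m, the same as at the start with the pin home. Before I let go, the pull on the knob had already dropped to 6.3 N, which puts the pin below the rail's top.
- **Other things:** the wrist and side views show the S-hook and blade arm unmoved, and nothing else was touched. I did not check the farther items one by one.

**One disagreement:** my first camera estimate of the 90 mm hole was about 5 mm off the position worked out from the knob. I trusted the 60 mm relative move instead, and the pin's drop confirmed it.

**Side load:** about 10 N acted on the gripper while it held the knob. I eased it during the slide, and it stayed well within the force limits.

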